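# Park the microscope objectives on their rail in order of height

## Task

Stand the four microscope objectives upright on the wooden parking rail, one centred on each round pad, in order of height: the tallest on the pad next to the white end block, then each shorter one in turn, the shortest next to the black end block. They are optics: set them down gently, never drop them or knock them over, and leave the mouse, the amber bottle and the blue slide box where they are.

Things in the scene. Friction and masses are not known exactly. Their poses are not given: they have to be found in the camera images.
- obj_red: Microscope objective with a red band, 46 mm tall, about 90 g, standing upright on the bench. Origin: centre of its underside, z up its axis. Round: black base cap 34 mm in diameter, 0 to 8 mm up; steel barrel 30 mm in diameter, 8 to 32 mm up (grip here; its top 6 mm is the red band); red cone to 38 mm; dark nose 17 mm in diameter on top.
- obj_yellow: Microscope objective with a yellow band, 58 mm tall, about 110 g, standing upright on the bench. Origin: centre of its underside, z up its axis. Round: black base cap 34 mm in diameter, 0 to 8 mm up; steel barrel 30 mm in diameter, 8 to 44 mm up (grip here; its top 6 mm is the yellow band); yellow cone to 50 mm; dark nose 17 mm in diameter on top.
- obj_green: Microscope objective with a green band, 70 mm tall, about 130 g, standing upright on the bench. Origin: centre of its underside, z up its axis. Round: black base cap 34 mm in diameter, 0 to 8 mm up; steel barrel 30 mm in diameter, 8 to 56 mm up (grip here; its top 6 mm is the green band); green cone to 62 mm; dark nose 17 mm in diameter on top.
- obj_blue: Microscope objective with a blue band, 82 mm tall, about 150 g, standing upright on the bench. Origin: centre of its underside, z up its axis. Round: black base cap 34 mm in diameter, 0 to 8 mm up; steel barrel 30 mm in diameter, 8 to 68 mm up (grip here; its top 6 mm is the blue band); blue cone to 74 mm; dark nose 17 mm in diameter on top.
- pad_1: Fixed round black rubber pad, 46 mm across, 3 mm thick, no. 1 of four in a row (1 to 4 from the robot's right, -y, to its left), 80 mm apart, on the light wooden rail (410 x 64 mm, 15 mm high) lying roughly across in front of the robot. Origin: centre of its underside, 15 mm above the bench; its top is 18 mm above the bench. y axis along the rail to pad 4.
- pad_2: Fixed round black rubber pad, 46 mm across, 3 mm thick, no. 2 of four in a row (1 to 4 from the robot's right, -y, to its left), 80 mm apart, on the light wooden rail (410 x 64 mm, 15 mm high) lying roughly across in front of the robot. Origin: centre of its underside, 15 mm above the bench; its top is 18 mm above the bench. y axis along the rail to pad 4.
- pad_3: Fixed round black rubber pad, 46 mm across, 3 mm thick, no. 3 of four in a row (1 to 4 from the robot's right, -y, to its left), 80 mm apart, on the light wooden rail (410 x 64 mm, 15 mm high) lying roughly across in front of the robot. Origin: centre of its underside, 15 mm above the bench; its top is 18 mm above the bench. y axis along the rail to pad 4.
- pad_4: Fixed round black rubber pad, 46 mm across, 3 mm thick, no. 4 of four in a row (1 to 4 from the robot's right, -y, to its left), 80 mm apart, on the light wooden rail (410 x 64 mm, 15 mm high) lying roughly across in front of the robot. Origin: centre of its underside, 15 mm above the bench; its top is 18 mm above the bench. y axis along the rail to pad 4.
- end_white: Fixed white plastic end block, 50 x 22 mm and 22 mm high, on the rail's top 70 mm beyond one of the end pads (pad_1 or pad_4, either may be drawn; the black block is at the other end). Origin: centre of its underside, 15 mm above the bench.
- end_black: Fixed black plastic end block, 50 x 22 mm and 22 mm high, on the rail's top 70 mm beyond one of the end pads (pad_1 or pad_4, either may be drawn; the white block is at the other end). Origin: centre of its underside, 15 mm above the bench.
- mouse: Bystander: black computer mouse, 100 x 60 mm, 30 mm high, at the robot's right; leave it alone. Origin: centre of its underside.
- cleaner: Bystander: small amber bottle, 38 mm in diameter, 85 mm tall, at the robot's left; leave it alone. Origin: centre of its underside.
- slide_box: Bystander: closed blue slide box, 87 x 102 mm, 32 mm high, beyond the rail; leave it alone. Origin: centre of its underside.

How it is judged:
By the outcome, as a careful person would: the job done as asked, in the order asked, and still so for the second after the job is handed in, with the robot touching nothing.
It also fails if it takes over 102 s, if anything falls off the work surface, if the arm or the gripper's body presses on something with over 40 N, if the wrist force passes 120 N, or if a joint passes its speed limit or range.

## Robot

A 7-joint arm with a two-finger parallel gripper is mounted at the origin on the work surface. World frame = base frame: x ahead of the robot, y to its left, z up, the work surface at z = 0. Lengths are in mm, angles in rad, forces in N, time in s.
With the tool pointing down it reaches from about 350 to 775 mm from the base axis. Payload 3.1 kg.
Tool frame: the origin (TCP) lies midway between the tips of the shut fingers; the grasp point (between the pads) lies 19 mm behind it; z points along the fingers, y is the direction in which the jaws open and shut (so a half turn about z gives the same grasp; the last joint's range is limited). The gripper opens to 85 mm and grips with 20 to 120 N. Pads are 22 mm wide; open, the fingers measure 114 mm over their backs; the gripper's body (76 mm by 85 mm) begins 54 mm behind the grasp point. The pads swing forward as they close: fully open they stand 13 mm farther back than shut.
Start: joints at [-1.163, 0.311, 0.014, 1.512, -0.004, 1.319, -0.027], TCP at [239.109, 495.323, 205.804] pointing down, gripper open.
Joint ranges: [-2.7, 2.7], [-0.3, 1.91], [-1.27, 1.3], [0.12, 2.57], [-1.44, 4.58], [0.2, 2.03], [-3.05, 3.05]. Speed limits (rad/s): [2.79, 2.79, 3.14, 3.14, 3.14, 3.14, 3.14].

## Interface

Orientations are given as a rotation vector (axis times angle).
In Python, from plant import * gives the robot as it stands. Calls block until the motion is done:
- reach(position, orientation): joint-space move of the TCP to a pose.
- move_l(position, vel=150, ori=None): straight line of the TCP; ori=None keeps the orientation; vel is the mean speed in mm/s.
- set_joints(angles): joint-space move.
- release() and gripper_close(): open the fingers fully, or close them until they stop; the grip force is fixed at half the most.
- wait(seconds).
- solve_ik(position, orientation): joint angles nearest the present ones, or None.
- sense(): the state.
- capture(name): name is "side" or "top" or "wrist"; returns (picture, depth): 480x640x3 uint8, red, green, blue; 480x640 float32, mm along the optical axis (not along the pixel's ray), 0 where there is no reading.
- camera_model(name): a dict with "fx", "fy", "cx", "cy" (pixels), "rvec" (rotation vector, rad) and "tvec" (3), from world to camera coordinates, as OpenCV has them; the wrist camera has in their place "hand_eye" (4x4, takes a point from camera to tool coordinates, whose origin is the TCP and whose axes are the flange's). Camera axes: x right, y down, z forward; pixel columns grow to the right and rows downward; lengths in mm; the calibration is good to about 2 mm. A picture is of the moment at which its call begins: read the wrist's pose just before it. camera_model takes no time and is no camera call.
A pose or a line that the arm cannot do raises Unreachable and nothing moves.
- sign_off(): hands the job in, once; it reports no verdict.
Trained networks look in the newest picture that a camera, given by its name, has taken for a name from the list of things; names that differ only in an ending like _2 or _b are one class to them, and where a whole thing is asked for, a point or a joint stands for the part that bears it (a point fixed in the world has none). Each returns a list of dicts, best first, with "score" (0 to 1); they miss things now and then, are a little off and sometimes report something else, mostly with a low value. They report only what shows in the picture. A call takes as long as a camera call.
- boxes_of(camera, query): "uv" ([column, row] in pixels, amid what is visible of it).
- silhouettes(camera, query): "region" (480x640 bool, what is visible of it) and "uv" ([column, row] in pixels, amid what is visible of it).
- landmark_of(camera, query): "uv" ([column, row] in pixels: a listed point, or the origin of a listed thing).
The state is a dict: "time_s": time; "qpos": joint angles; "qvel": joint speeds; "effort": joint torques, N m; "ee_pos": TCP position; "orientation": TCP orientation; "ft_force": force on the tool from outside, world axes, zero at the start; "wrist_torque": the same for the moment, N m; "grip_width": opening from 0.0 (shut) to 1.0 (fully open).
Only numpy, scipy, OpenCV 4.12 (cv2) and the standard library are available. Lean on these libraries where they do the work, as an engineer would, in place of code of your own. Each camera call takes 0.05 s, during which the arm holds its last target.

## Working session

There is one attempt and no reset: what is moved stays moved. The work goes in short steps, each a Python script; the robot and the scene stay as the last script left them, time stands still between calls to the robot, and variables do not carry over. Pictures are saved under pics/ and viewed, and the job is handed in when it is done.

```bash
mkdir -p pics; python3 - <<'E'
from plant import *
import cv2,numpy as np
s=sense();print(s['time_s'],s['ee_pos'],s['orientation'],s['grip_width'])
for n in('top','side'):
    p,d=capture(n);cv2.imwrite(f'pics/{n}0.png',p[:,:,::-1]);np.save(f'{n}0.npy',d)
    print(n,camera_model(n))
print(camera_model('wrist'))
E
```

```text
0.0 [238.76237789 494.61543538 204.72342318] [-0.70035414 -3.06207234  0.00355566] 1.002296336551407
top {'fx': 477.7234533868063, 'fy': 477.7234533868063, 'cx': 315.0395744998425, 'cy': 244.85826191566562, 'rvec': array([ 2.20163187, -2.01021247,  0.2222911 ]), 'tvec': array([-46.67084525, 613.26032156, 976.99284045])}
side {'fx': 624.0712628079291, 'fy': 624.0712628079291, 'cx': 315.96592636969535, 'cy': 239.79460536393597, 'rvec': array([ 2.40047737, -0.43878552,  0.1710585 ]), 'tvec': array([-575.55007268,  176.4959045 , 1105.83539791])}
{'fx': 330.83786231170114, 'fy': 330.83786231170114, 'cx': 319.25227763682676, 'cy': 243.695294747471, 'hand_eye': array([[ 8.95651486e-04, -9.64627507e-01, -2.63615196e-01,
         6.45907096e+01],
       [ 9.99999167e-01,  1.10883569e-03, -6.59911362e-04,
        -8.62259868e-01],
       [ 9.28874588e-04, -2.63614385e-01,  9.64627697e-01,
        -1.68045914e+02],
       [ 0.00000000e+00,  0.00000000e+00,  0.00000000e+00,
         1.00000000e+00]])}
```

View pics/top0.png

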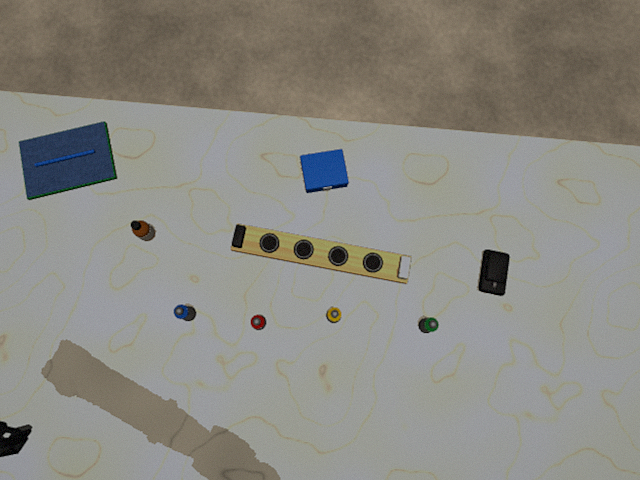

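View pics/side0.png

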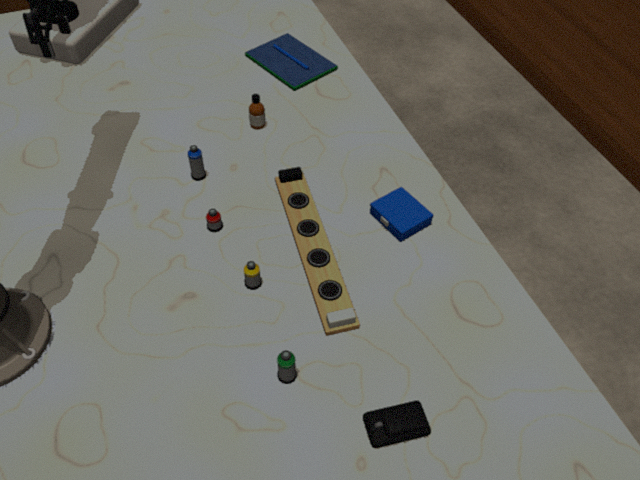

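The white block is at the right end (top ~405,266), next to pad_1, and the black block is at the left end (238,236). The objectives stand in front of the rail: blue (182,312), red (258,322), yellow (333,314) and green (429,325). The plan is blue→pad_1, green→pad_2, yellow→pad_3, red→pad_4.

```bash
cat > h.py <<'E'
from plant import *
import cv2,numpy as np
from scipy.spatial.transform import Rotation as R
def cam(n):
    m=camera_model(n)
    K=np.array([[m['fx'],0,m['cx']],[0,m['fy'],m['cy']],[0,0,1]])
    if n=='wrist':
        s=sense();T=np.eye(4);T[:3,:3]=R.from_rotvec(s['orientation']).as_matrix();T[:3,3]=s['ee_pos']
        T=T@m['hand_eye'];Ri=T[:3,:3];return K,Ri,T[:3,3]
    Rm=R.from_rotvec(np.ravel(m['rvec'])).as_matrix();return K,Rm.T,-Rm.T@np.ravel(m['tvec'])
def onplane(c,uv,z):
    K,Rw,C=c;d=Rw@np.linalg.inv(K)@np.array([uv[0],uv[1],1.]);return C+d*(z-C[2])/d[2]
def proj(c,P):
    K,Rw,C=c;p=K@(Rw.T@(np.asarray(P,float)-C));return p[:2]/p[2]
E
python3 - <<'E'
from h import *
np.set_printoptions(precision=1,suppress=True)
for n in('top','side'):
    capture(n);c=cam(n)
    print(n,'C',c[2])
    for q,z in [('obj_red',0),('obj_yellow',0),('obj_green',0),('obj_blue',0),('pad_1',15),('end_white',15),('end_black',15),('mouse',0),('cleaner',0),('slide_box',0)]:
        r=landmark_of(n,q)
        print(q,[(round(x['score'],2),np.array(x['uv']),onplane(c,x['uv'],z)[:2]) for x in r if x['score']>.3])
print(sense()['time_s'])
E
```

```text
top C [ 395.3   -3.5 1084.7]
obj_red [(0.72, array([258.4, 321.2]), array([443. , 120.7]))]
obj_yellow [(0.7, array([332., 317.]), array([467.2, -43. ])), (0.6, array([324.9, 171.7]), array([810.4,   2.5]))]
obj_green [(0.82, array([423.4, 322.7]), array([ 473.1, -248.7]))]
obj_blue [(0.53, array([189.7, 313.7]), array([445.6, 276.4]))]
pad_1 [(0.75, array([303.8, 246.4]), array([619.9,  35.1])), (0.71, array([369.8, 261.2]), array([ 599.4, -117.8])), (0.63, array([338.8, 260.5]), array([594.6, -47.3])), (0.58, array([269.4, 244.5]), array([617.1, 113.9]))]
end_white [(0.65, array([403.3, 267.6]), array([ 591.6, -194.5]))]
end_black [(0.65, array([241.8, 238.6]), array([625.1, 178.5]))]
mouse [(0.97, array([491.3, 274.1]), array([ 597.7, -399.7]))]
cleaner [(0.54, array([145.5, 231.6]), array([624.4, 406.3]))]
slide_box [(0.92, array([323.9, 168.9]), array([817.2,   5.6]))]
side C [ 323.6 -750.1  958.1]
obj_red [(0.58, array([215.5, 228.9]), array([439.3, 115.1]))]
obj_yellow [(0.9, array([254.5, 281.3]), array([474.5, -41.1]))]
obj_green [(0.8, array([286.2, 373.4]), array([ 467.1, -247.7])), (0.51, array([299.6, 199.9]), array([629. , 132.6]))]
obj_blue [(0.92, array([198.3, 177.1]), array([443.3, 277. ]))]
pad_1 [(0.91, array([318.3, 258.8]), array([604. , -43.6])), (0.75, array([332.9, 292.4]), array([ 600.7, -127.9])), (0.71, array([309. , 226.2]), array([616.8,  42.2])), (0.5, array([297.4, 199.4]), array([620.3, 121.8]))]
end_white [(0.57, array([344.2, 322.1]), array([ 595.3, -195.6]))]
end_black [(0.55, array([287.2, 178.7]), array([620.8, 188.6])), (0.43, array([398.4, 216.8]), array([798.1,   2.1]))]
mouse [(0.72, array([393.5, 427.7]), array([ 596.8, -400.5])), (0.4, array([216.8, 226.4]), array([443.6, 120.8]))]
cleaner [(0.74, array([261. , 126.8]), array([625.3, 394.1]))]
slide_box [(0.63, array([398.7, 217.3]), array([805.6,  12.5]))]
1.2
```

```bash
cat >> h.py <<'E'
RY=np.deg2rad(4.5)
def ori(sgn,yaw=None):
    # tool x = sgn*rail_y, z down
    a=RY
    ry=np.array([np.sin(a),np.cos(a),0])
    x=sgn*ry;z=np.array([0,0,-1.]);y=np.cross(z,x)
    return R.from_matrix(np.c_[x,y,z]).as_rotvec()
E
python3 - <<'E'
from h import *
np.set_printoptions(precision=2,suppress=True)
for sg in(1,-1):
  print(sg)
  for p in [(444,277),(441,118),(470,-42),(470,-248),(619,118),(612,38),(600,-45),(600,-123)]:
    for z in (25,250):print(p,z,solve_ik([*p,z],ori(sg)))
E
```

```text
1
(444, 277) 25 [-0.85  0.45  0.33  1.83 -0.18  0.89 -0.51]
(444, 277) 250 [-0.88  0.24  0.36  1.51 -0.09  1.4  -0.59]
(441, 118) 25 [-0.7   0.34  0.48  2.01 -0.21  0.84 -0.17]
(441, 118) 250 [-0.76  0.09  0.51  1.68 -0.05  1.38 -0.32]
(470, -42) 25 [-0.48  0.4   0.66  1.98 -0.32  0.87  0.28]
(470, -42) 250 [-0.61  0.15  0.76  1.65 -0.1   1.38  0.09]
(470, -248) 25 [-0.26  0.65  1.02  1.82 -0.64  1.04  0.93]
(470, -248) 250 [ 0.03  0.27  0.54  1.5  -0.14  1.41  0.5 ]
(619, 118) 25 [-0.57  0.67  0.55  1.52 -0.39  1.06 -0.  ]
(619, 118) 250 [-0.54  0.5   0.54  1.2  -0.25  1.51 -0.12]
(612, 38) 25 [-0.52  0.67  0.65  1.58 -0.45  1.05  0.18]
(612, 38) 250 [-0.49  0.48  0.65  1.26 -0.28  1.5   0.04]
(600, -45) 25 [-0.42  0.66  0.71  1.62 -0.48  1.05  0.35]
(600, -45) 250 [-0.44  0.47  0.77  1.3  -0.32  1.5   0.22]
(600, -123) 25 [-0.3   0.68  0.72  1.58 -0.5   1.07  0.48]
(600, -123) 250 [-0.35  0.53  0.87  1.26 -0.4   1.53  0.39]
-1
(444, 277) 25 [-0.49  0.44 -0.13  1.82  0.07  0.89  2.41]
(444, 277) 250 [-0.55  0.24 -0.05  1.5   0.01  1.4   2.46]
(441, 118) 25 [-0.35  0.32  0.06  2.   -0.03  0.82  2.79]
(441, 118) 250 [-0.49  0.09  0.21  1.67 -0.02  1.38  2.79]
(470, -42) 25 [-0.78  0.58  1.13  1.98 -0.64  0.99 -2.56]
(470, -42) 250 [ 0.93  0.27 -1.08  1.6   0.24  1.41  2.89]
(470, -248) 25 [-0.31  0.71  1.12  1.83 -0.73  1.09 -2.13]
(470, -248) 250 [-0.35  0.4   1.13  1.51 -0.36  1.46 -2.43]
(619, 118) 25 [-0.19  0.62 -0.03  1.51  0.02  1.02  2.83]
(619, 118) 250 [-0.27  0.47  0.09  1.18 -0.04  1.49  2.88]
(612, 38) 25 [-0.13  0.59  0.06  1.56 -0.04  0.99  3.  ]
(612, 38) 250 [-0.23  0.43  0.21  1.24 -0.09  1.48  3.04]
(600, -45) 25 [-0.63  0.84  1.12  1.62 -0.81  1.2  -2.55]
(600, -45) 250 [-0.61  0.59  1.13  1.3  -0.52  1.56 -2.77]
(600, -123) 25 [-0.49  0.86  1.12  1.59 -0.82  1.22 -2.43]
(600, -123) 250 [-0.46  0.61  1.12  1.27 -0.55  1.58 -2.64]
```

```bash
python3 - <<'E'
from h import *
o=ori(1)
for i,p in enumerate([(614,48,250),(450,240,250)]):
    reach(list(p),o);wait(0.2)
    c=cam('wrist');rgb,d=capture('wrist')
    np.savez(f'w{i}.npz',rgb=rgb,d=d,K=c[0],R=c[1],C=c[2]);cv2.imwrite(f'pics/w{i}.png',rgb[:,:,::-1])
s=sense();print(s['time_s'],s['ee_pos'],s['ft_force'])
E
```

```text
4.7917 [451.07968077 238.69648341 250.01400687] [ 0.6580828   0.21494706 -0.09309233]
```

View pics/w0.png

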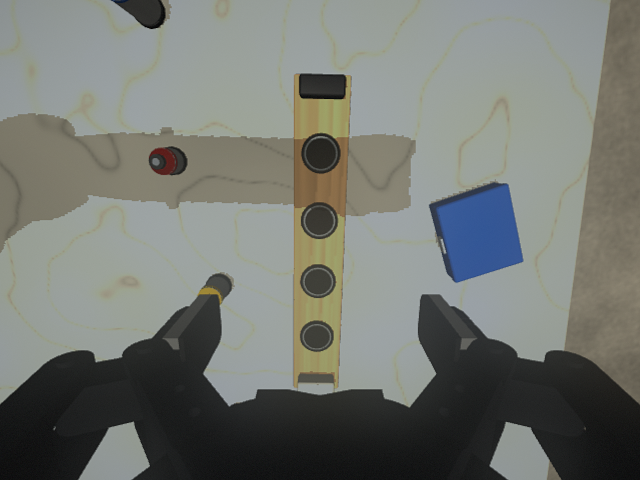

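View pics/w1.png

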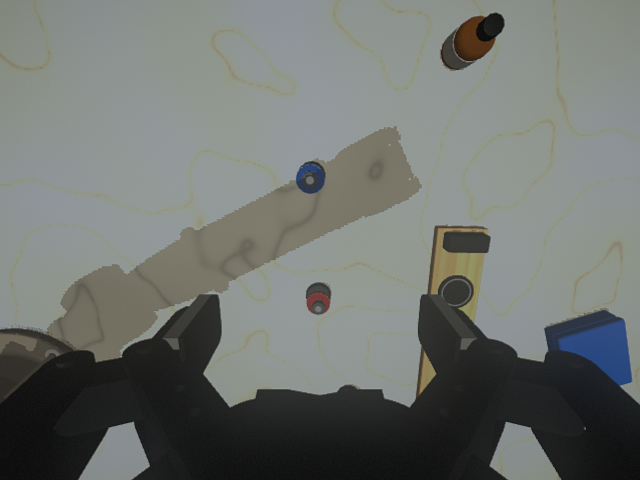

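The rail view shows pads at (320,153), (319,220), (318,281) and (317,336). The second view shows blue at (311,177) and red at (318,300). Next I'll fit circles and compare.

```bash
cat >> h.py <<'E'
def world(f):
    K,Rw,C,d=f['K'],f['R'],f['C'],f['d']
    v,u=np.mgrid[:480,:640]
    ray=np.stack([(u-K[0,2])/K[0,0],(v-K[1,2])/K[1,1],np.ones_like(u,float)],-1)*d[...,None]
    return ray@Rw.T+C
from scipy.optimize import least_squares
def circ(xy):
    f=lambda p:np.hypot(*(xy-p[:2]).T)-p[2]
    r=least_squares(f,[*xy.mean(0),20],loss='soft_l1',f_scale=.5);return r.x,np.std(f(r.x))
E
python3 - <<'E'
from h import *
np.set_printoptions(precision=2,suppress=True)
f=np.load('w0.npz');W=world(f);g=cv2.cvtColor(f['rgb'],cv2.COLOR_RGB2GRAY);c=(f['K'],f['R'],f['C'])
print('bench z',np.median(W[50:120,400:450,2]),W[50:120,400:450,2].std(), 'rail',np.median(W[180:190,300:340,2]),[np.median(W[r-4:r+4,312:326,2]) for r in(153,220,281,336)])
P=[]
for u,v in((320,153),(319,220),(318,281),(317,336)):
    b=30; sub=g[v-b:v+b,u-b:u+b]
    sub=cv2.resize(sub,None,fx=4,fy=4,interpolation=cv2.INTER_CUBIC)
    m=(sub<65).astype(np.uint8)
    cs,_=cv2.findContours(m,cv2.RETR_EXTERNAL,cv2.CHAIN_APPROX_NONE)
    k=max(cs,key=cv2.contourArea)[:,0,:].astype(float)
    k=(k+.5)/4-.5+[u-b,v-b]
    xy=np.array([onplane(c,q,18)[:2] for q in k]);r,s=circ(xy);P.append(r[:2]);print(u,v,r,s)
P=np.array(P);print(np.diff(P,axis=0),np.linalg.norm(np.diff(P,axis=0),axis=1),np.rad2deg(np.arctan2(*(P[0]-P[3]))))
f=np.load('w1.npz');W=world(f)
for n,h,(u,v) in(('blue',82,(311,180)),('red',46,(318,308))):
    S=W[v-25:v+25,u-22:u+22].reshape(-1,3);S=S[S[:,2]>10]
    print(n,'zmax',np.percentile(S[:,2],[90,98,100]));t=S[abs(S[:,2]-h)<4];print(len(t),t.mean(0),t.std(0),(t.max(0)+t.min(0))/2,np.ptp(t,0))
for _ in range(4):wait(.02);s=sense();print(s['ee_pos'],s['orientation'])
E
```

```text
bench z -0.19510538093464902 19.986875690323984 rail 14.95820016910892 [np.float64(18.292631227633706), np.float64(18.226501403483468), np.float64(18.448571561409437), np.float64(18.547815854698143)]
320 153 [621.62 113.73  22.48] 0.16669827226859613
319 220 [613.77  34.56  22.28] 0.233594394698829
318 281 [605.96 -44.97  22.15] 0.2906748153904378
317 336 [ 598.18 -124.35   22.27] 0.3304630969408519
[[ -7.84 -79.17]
 [ -7.82 -79.52]
 [ -7.78 -79.38]] [79.56 79.91 79.76] 5.621542926559246
blue zmax [ 82.47  83.89 418.07]
220 [446.66 278.25  81.93] [4.13 4.18 0.86] [446.88 278.15  81.38] [16.24 16.75  6.22]
red zmax [ 46.48  48.09 418.07]
144 [441.88 120.24  45.88] [4.14 4.44 1.12] [441.91 119.45  45.18] [15.14 16.44  5.82]
[451.01 238.76 249.98] [ 2.31  2.13 -0.  ]
[450.93 238.87 249.97] [ 2.31  2.13 -0.  ]
[450.85 238.94 249.95] [ 2.31  2.13 -0.  ]
[450.79 239.03 249.96] [ 2.31  2.13 -0.  ]
```

```bash
sed -i 's/deg2rad(4.5)/deg2rad(5.62)/' h.py; cat >> h.py <<'E'
np.set_printoptions(precision=2,suppress=True)
O=ori(1)
H=dict(red=46,yellow=58,green=70,blue=82)
GZ=dict(red=3,yellow=12,green=17,blue=23)   # TCP z at pick
PAD=np.array([[598.18,-124.35],[605.96,-44.97],[613.77,34.56],[621.62,113.73]])
def settle(tm=1.2,tol=.04):
    p=sense()['ee_pos']
    for _ in range(int(tm/.1)):
        wait(.1);q=sense()['ee_pos']
        if np.abs(q-p).max()<tol:break
        p=q
    return q
def nose(name,xy,z0=0,tag=None,rad=25):
    """estimate of the nose-top centre from a wrist depth picture; xy rough, z0 base height"""
    c=cam('wrist');rgb,d=capture('wrist')
    if tag:
        np.savez(tag+'.npz',rgb=rgb,d=d,K=c[0],R=c[1],C=c[2]);cv2.imwrite(f'pics/{tag}.png',rgb[:,:,::-1])
    W=world(dict(K=c[0],R=c[1],C=c[2],d=d)).reshape(-1,3)
    t=W[(abs(W[:,2]-z0-H[name])<3.5)&(np.hypot(*(W[:,:2]-xy).T)<rad)&(d.ravel()>0)]
    if len(t)<40:print('few',len(t));return None
    m=np.median(t,0)
    for _ in range(3):
        t=t[np.hypot(*(t[:,:2]-m[:2]).T)<11];m=t.mean(0)
    mid=(np.percentile(t,99,axis=0)+np.percentile(t,1,axis=0))/2
    print('nose',name,len(t),m,mid,'ptp',np.ptp(t,0));return m
E
python3 - <<'E'
from h import *
xy=np.array([446.7,278.2])
reach([*xy,150],O);print(settle())
m=nose('blue',xy,tag='b1')
s=sense();print(s['time_s'],s['ft_force'])
E
```

```text
[446.66 278.2  149.95]
nose blue 397 [446.67 278.73  81.9 ] [446.77 278.55  81.78] ptp [16.64 16.53  4.73]
6.3167 [ 0.05  0.17 -0.8 ]
```

View pics/b1.png

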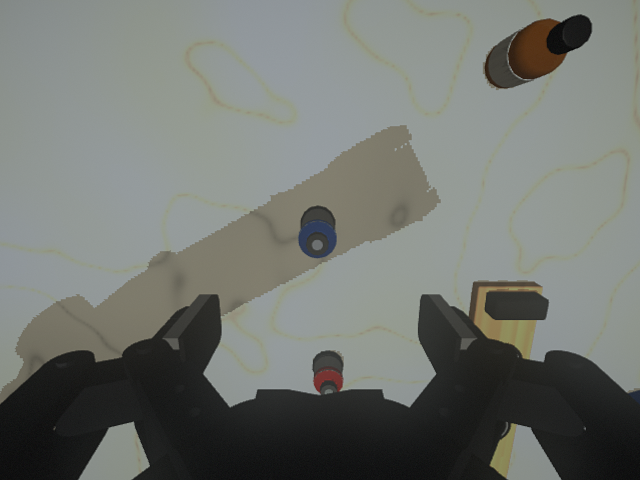

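Blue is at (317,240), centred between the open fingers, and nothing is near the finger paths. I'll grasp it now.

```bash
python3 - <<'E'
from h import *
xy=np.array([446.7,278.6])
move_l([*xy,GZ['blue']],vel=120);print(settle())
s0=sense()
gripper_close();wait(.2)
s=sense();print(s['grip_width'],s['ee_pos'],s['ft_force']-s0['ft_force'],s['time_s'])
p=s['ee_pos'].copy()
move_l([xy[0],xy[1],p[2]+60],vel=100);q=settle();print(q)
nose('blue',xy,z0=q[2]-p[2],tag='b2')
s=sense();print(s['ft_force'],s['grip_width'],s['time_s'])
E
```

```text
[446.68 278.59  22.99]
0.32878021056103407 [446.56 278.71  23.19] [-0.27  1.78  4.34] 9.0917
[446.73 278.62  83.25]
nose blue 1552 [448.85 279.26 142.04] [448.86 278.68 141.15] ptp [17.05 17.32  5.52]
[ 0.42 -0.71 -1.21] 0.32646477115749606 10.6917
```

View pics/b2.png

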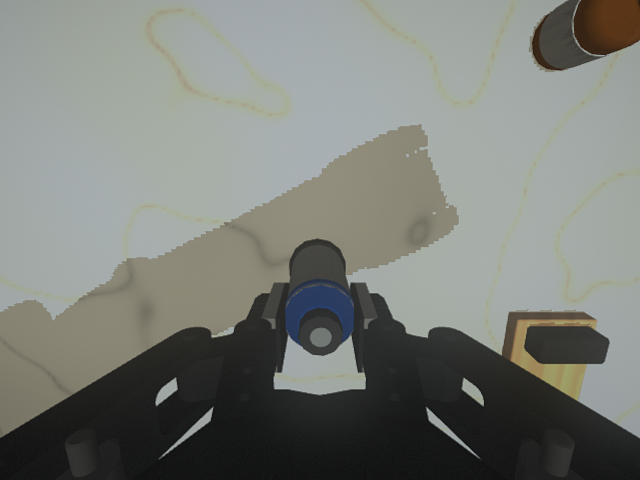

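Blue is held upright: the nose is at (320,337) between the pads, and the wrist camera reads about 2.1 mm high in x against the TCP. I'll use that offset to place it on pad_1.

```bash
cat >> h.py <<'E'
CEN=PAD.mean(0);DIR=np.array([np.sin(RY),np.cos(RY)])
def pad(i):return CEN+(i-2.5)*80*DIR
def lower(xy,zc,name):
    """approach and set down; zc = TCP z expected at contact"""
    move_l([*xy,zc+6],vel=100);print('above',settle())
    f0=np.mean([sense()['ft_force'] for _ in range(1)],0)
    z=zc+3
    while z>zc-2:
        move_l([*xy,z],vel=12);wait(.08);f=sense()['ft_force']-f0
        if f[2]>3:break
        z-=.5
    s=sense();print('contact',z,s['ee_pos'],f,s['grip_width'])
    return z
E
python3 - <<'E'
from h import *
t=pad(1)-[2.1,0.4];print(pad(1),t)
p=sense()['ee_pos']
move_l([p[0],p[1],135],vel=150)
move_l([*t,135],vel=260)
lower(t,41.2,'blue');print(sense()['time_s'])
E
```

```text
[ 598.13 -124.68] [ 596.03 -125.08]
above [ 596.01 -125.06   47.18]
contact 40.7 [ 596.18 -125.19   41.25] [-1.63  0.18  5.14] 0.3271022906922934
17.7333
```

```bash
python3 - <<'E'
from h import *
release();wait(.2);p=sense()['ee_pos']
move_l([p[0],p[1],150],vel=150);settle()
m=nose('blue',p[:2],z0=18,tag='b3')
print(sense()['time_s'])
E
```

```text
nose blue 455 [ 596.46 -124.92   99.86] [ 596.47 -125.09   99.54] ptp [16.2  16.37  5.41]
20.2583
```

View pics/b3.png

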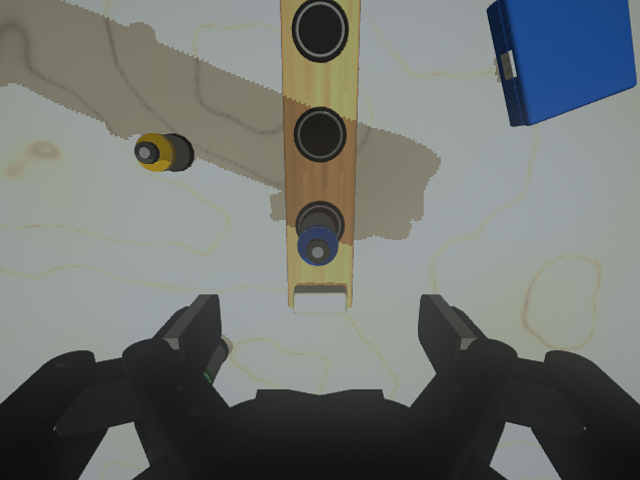

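```bash
cat >> h.py <<'E'
def padfit(tag,uv,b=36,thr=65):
    f=np.load(tag+'.npz');g=cv2.cvtColor(f['rgb'],cv2.COLOR_RGB2GRAY);c=(f['K'],f['R'],f['C'])
    u,v=uv;v0=max(v-b,0);sub=cv2.resize(g[v0:v+b,u-b:u+b],None,fx=4,fy=4,interpolation=cv2.INTER_CUBIC)
    cs,_=cv2.findContours((sub<thr).astype(np.uint8),cv2.RETR_EXTERNAL,cv2.CHAIN_APPROX_NONE)
    k=(max(cs,key=cv2.contourArea)[:,0,:]+.5)/4-.5+[u-b,v0]
    return circ(np.array([onplane(c,q,18)[:2] for q in k]))
E
python3 - <<'E'
from h import *
for q in((320,29),(320,134)):print(padfit('b3',q), pad(2 if q[1]>100 else 3))
# base/pad outline overlay crop
im=cv2.imread('pics/b3.png')[180:320,240:400];cv2.imwrite('pics/b3c.png',cv2.resize(im,None,fx=4.5,fy=4.2,interpolation=cv2.INTER_CUBIC))
f=np.load('b3.npz');c=(f['K'],f['R'],f['C'])
print('pad1 pred px',proj(c,[*pad(1),18]))
for dx in (-2,0,2):print(proj(c,[598.1+dx,-124.7,100]))
p,d=capture('side');cv2.imwrite('pics/s3.png',cv2.resize(p[220:340,260:380,::-1],None,fx=5,fy=5,interpolation=cv2.INTER_CUBIC))
E
```

```text
(array([613.52,  33.58,  22.65]), np.float64(0.42443729220771714)) [613.8   34.55]
(array([605.77, -45.38,  22.64]), np.float64(0.12822043562370297)) [605.97 -45.07]
pad1 pred px [319.71 225.18]
[316.92 250.58]
[319.81 250.31]
[322.71 250.04]
```

View pics/b3c.png

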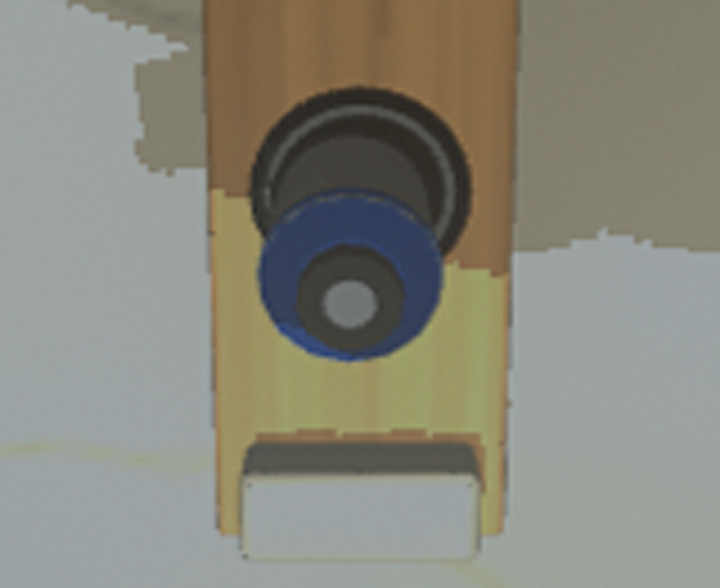

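View pics/s3.png

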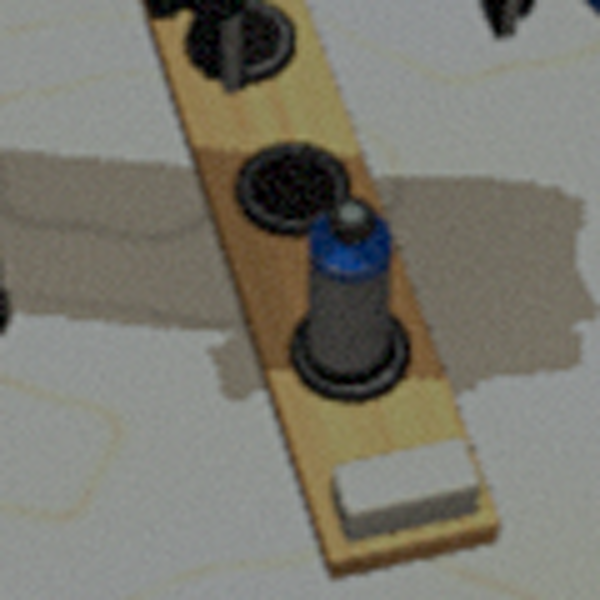

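Blue stands upright on pad_1, about 1–1.7 mm off in -x and well centred along the rail. I've updated the TCP-to-camera offset, and green comes next.

```bash
cat >> h.py <<'E'
def pick(name,xy):
    xy=np.array(xy,float)
    reach([*xy,150],O);settle(.8)
    m=nose(name,xy,tag=name+'_pre',rad=30)
    if m is None:raise SystemExit('not seen')
    xy=m[:2]-[0.4,0.0]
    print('go',xy)
    move_l([*xy,40],vel=150);move_l([*xy,GZ[name]],vel=60);settle(.6)
    gripper_close();wait(.15)
    s=sense();p=s['ee_pos'];print('grip',s['grip_width'],p,s['ft_force'])
    move_l([xy[0],xy[1],p[2]+40],vel=100);s=sense();print('lift',s['grip_width'],s['ft_force'],s['time_s'])
    return xy,p[2]
E
python3 - <<'E'
from h import *
xy,z=pick('green',(470,-248));open('z','w').write(str(z))
q=settle();nose('green',q[:2],z0=q[2]-z,tag='g2')
E
```

```text
nose green 356 [ 468.76 -253.58   69.88] [ 468.63 -253.82   69.24] ptp [16.51 16.7   5.23]
go [ 468.36 -253.58]
grip 0.32445414988128085 [ 468.32 -253.67   17.25] [-0.98  0.88  4.18]
lift 0.3224237235574317 [-0.05  0.72 -2.32] 25.075
nose green 1405 [ 470.4  -253.15  110.02] [ 470.35 -253.72  109.21] ptp [16.61 16.93  5.35]
```

View pics/g2.png

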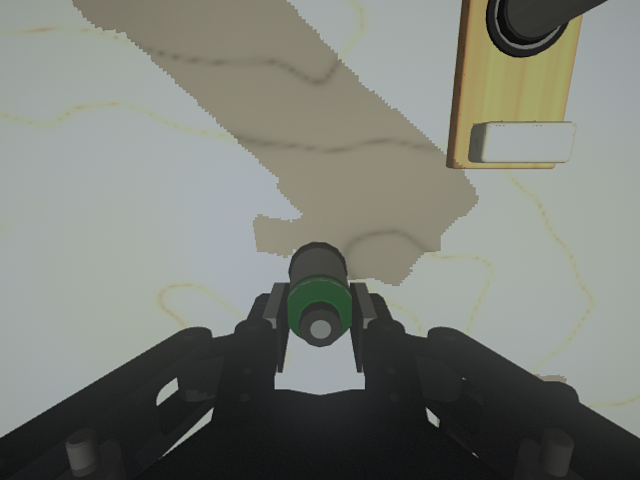

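Green is held upright at (320,325). I'll carry it at TCP z 150, which clears blue's top at 100 mm.

```bash
cat >> h.py <<'E'
def place(name,i,z,zt=150):
    t=pad(i)+[-0.6,-0.45]
    p=sense()['ee_pos']
    move_l([p[0],p[1],zt],vel=200);move_l([*t,zt],vel=260);settle(.4)
    lower(t,z+18,name)
    release();wait(.2);p=sense()['ee_pos']
    move_l([p[0],p[1],150],vel=150);settle(.6)
    m=nose(name,p[:2],z0=18,tag=name+'_post')
    if m is not None:
        e=m[:2]-(pad(i)+[-.2,-.35]);print('centre err est',e)
    print(sense()['time_s'])
E
python3 - <<'E'
from h import *
place('green',2,float(open('z').read()))
E
```

```text
above [605.34 -45.52  41.21]
contact 34.75068707417386 [605.55 -45.57  35.3 ] [-1.95 -0.16  7.  ] 0.32210020733609335
nose green 412 [606.01 -45.7   87.85] [605.96 -45.97  87.11] ptp [16.25 17.01  5.12]
centre err est [ 0.24 -0.29]
35.1667
```

View pics/green_post.png

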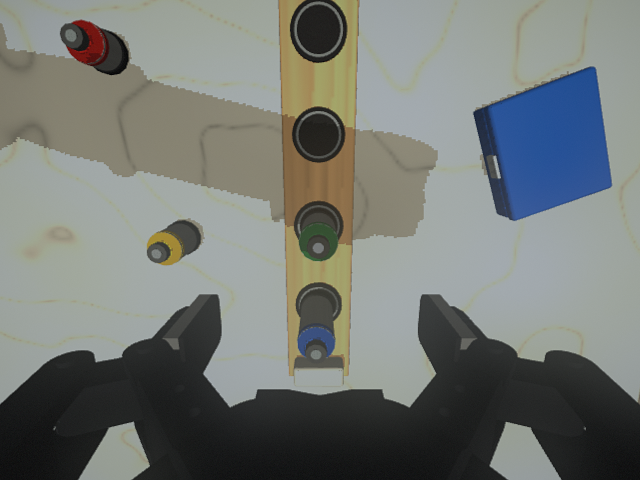

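Green is centred on pad_2 (nose 318,246) and blue is still standing (316,352). Next is yellow to pad_3.

```bash
python3 - <<'E'
from h import *
xy,z=pick('yellow',(470,-42))
s=sense()
if .2<s['grip_width']<.45: place('yellow',3,z)
E
```

```text
nose yellow 327 [472.24 -46.27  57.89] [472.18 -46.59  57.46] ptp [15.93 16.57  5.53]
go [471.84 -46.27]
grip 0.3121952891218284 [471.74 -46.29  12.3 ] [-1.74  1.16  4.51]
lift 0.3102831656236087 [ 0.78 -0.03 -1.14] 39.9
above [613.2   34.12  36.32]
contact 29.79959109317909 [613.35  34.1   30.41] [-2.29  1.29  6.4 ] 0.3038007741268276
nose yellow 374 [614.01  34.11  75.99] [614.06  33.95  75.47] ptp [16.18 16.41  5.18]
centre err est [ 0.41 -0.09]
48.725
```

View pics/yellow_post.png

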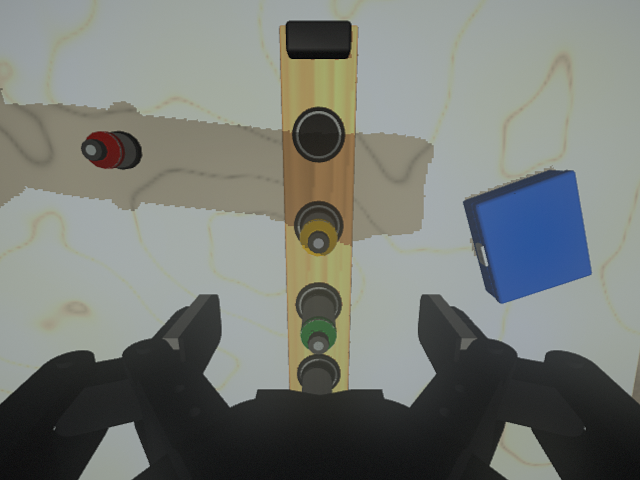

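Yellow is centred on pad_3 (nose 318,242). Red to pad_4 is the last one.

```bash
sed -i 's/red=3,/red=4,/' h.py; python3 - <<'E'
from h import *
xy,z=pick('red',(441.9,120))
s=sense()
if .2<s['grip_width']<.45: place('red',4,z)
E
```

```text
nose red 304 [441.6  119.68  45.93] [441.57 119.59  45.6 ] ptp [16.27 16.71  5.13]
go [441.2  119.68]
grip 0.2935178404332347 [441.32 119.71   4.48] [-1.15 -0.1   5.34]
lift 0.29881562453883287 [ 0.22  0.43 -1.53] 53.8167
above [621.01 113.72  28.44]
contact 21.975781396015275 [621.2  113.74  22.58] [-2.02  1.15  6.11] 0.29658184026095297
nose red 347 [622.99 113.58  63.87] [623.   113.38  63.56] ptp [16.24 16.46  4.79]
centre err est [ 1.55 -0.24]
62.9833
```

View pics/red_post.png

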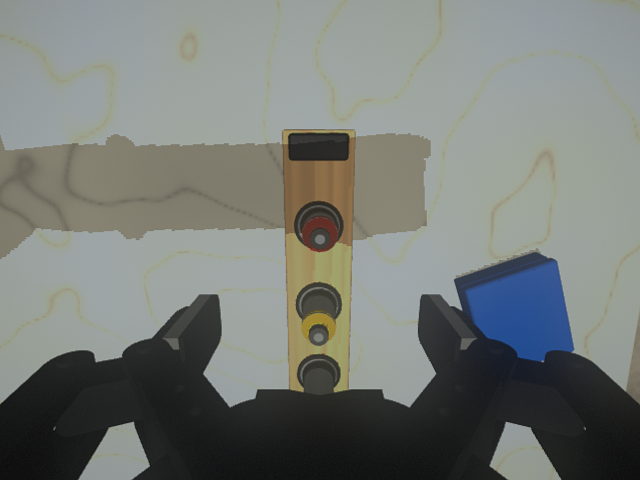

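```bash
python3 - <<'E'
from h import *
reach([560,230,260],O);settle(.5)
for n in('top','side'):
    p,d=capture(n);cv2.imwrite(f'pics/{n}9.png',p[:,:,::-1])
    c=cam(n)
    for q in('mouse','cleaner','slide_box'):
        r=landmark_of(n,q);print(n,q,[(round(x['score'],2),onplane(c,x['uv'],0)[:2]) for x in r[:1]])
a=cv2.imread('pics/top9.png')[200:300,210:430];b=cv2.imread('pics/side9.png')[150:340,250:390]
cv2.imwrite('pics/t9c.png',cv2.resize(a,None,fx=3.5,fy=3.5));cv2.imwrite('pics/s9c.png',cv2.resize(b,None,fx=3,fy=3,interpolation=cv2.INTER_CUBIC))
print(sense()['time_s'])
E
```

```text
top mouse [(0.73, array([ 596.56, -400.16]))]
top cleaner [(0.52, array([625.77, 397.14]))]
top slide_box [(0.57, array([808.43,   4.07]))]
side mouse [(0.94, array([ 600.4 , -393.73]))]
side cleaner [(0.82, array([617.83, 402.05]))]
side slide_box [(0.86, array([817.58,  12.3 ]))]
64.6083
```

View pics/s9c.png

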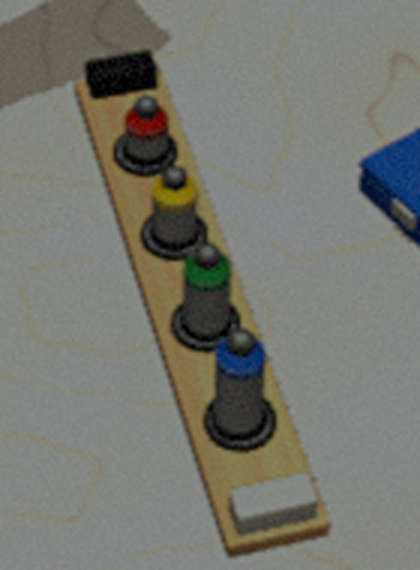

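View pics/top9.png

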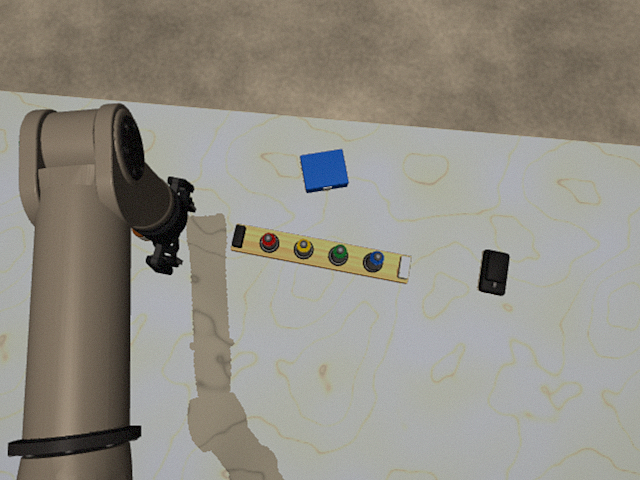

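All four objectives stand centred on their pads in the right order. Top view: red (268,242), yellow (303,249), green (339,256), blue (374,262). The bystanders haven't moved.

```bash
python3 -c "
from plant import *
print(sign_off(),sense()['time_s'])"
```

```text
the job is handed in; nothing more can be done
the job is handed in; nothing more can be done
```

All four objectives are upright on the rail in height order, and I handed the job in at about 65 s of the 102 s allowed. From the white block to the black block they run blue on pad_1, green on pad_2, yellow on pad_3 and red on pad_4. I lowered each one slowly until it touched the pad (about 5–7 N), then opened the gripper.

- **Centring:** the wrist-camera estimates put green and yellow within about 0.5 mm of their pad centres. Blue is about 1.6 mm off toward the robot and red about 1.6 mm off away from it. Both are within the 6 mm margin around the base, so I left them rather than regrip.
- **Disagreement:** the close-up wrist view of the held blue objective read about 2 mm differently from the views at hover height. I used that close-up value for blue, which probably caused its offset, and used the hover values for the other three.
- **Bystanders:** the final top and side pictures show all four upright and the gripper clear. Position estimates for the mouse, bottle and slide box scatter by up to about 12 mm, as they did before I moved anything. I saw no sign that any of them moved.

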